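# Bring the first steel ball to the rim of the tipping tube

## Robot

A 6-joint arm with a two-finger parallel gripper is mounted at the origin on the work surface. World frame = base frame: x ahead of the robot, y to its left, z up, the work surface at z = 0. Lengths are in m, angles in rad, forces in N, time in s.
With the tool pointing down it reaches from about 0.35 to 0.975 m from the base axis. Payload 4.9 kg.
Tool frame: the origin (TCP) lies at the very end of the fingers, on their centre line; the grasp point (between the pads) lies 19 mm behind it; z points along the fingers, x is the direction in which the jaws open and shut, and the axes are right-handed (so a half turn about z gives the same grasp; the last joint's range is limited). The gripper opens to 85 mm and grips with 20 to 120 N. Pads are 22 mm wide; open, the fingers measure 114 mm over their backs; the gripper's body (76 mm by 85 mm) begins 54 mm behind the grasp point. The pads swing forward as they close: fully open they stand 13 mm farther back than shut.
Start: joints at [-1.376, 0.053, 1.613, -0, 1.476, -0.119], TCP at [0.193, -0.594, 0.231] pointing down, gripper open.
Joint ranges: [-3.01, 3.01], [-1.01, 2.22], [0.06, 2.58], [-1.02, 4.17], [0.09, 2.62], [-3.14, 3.14]. Speed limits (rad/s): [2.57, 2.57, 3.14, 3.14, 3.14, 3.14].

## Interface

Orientations are given as a rotation vector (axis times angle).
In Python, from station import ctrl, get_image, calibration, job gives the robot as it stands.
- The arm moves only by the tool jog_arm, never from a script. Its argument "deltas" is a list of rows, each a list of 3 entries, a list of its own where there are three numbers: the turn, a rotation vector about the tool's x, y, z in degrees, then the shift along the tool's x, y, z in m, then the finger opening in m, from 0 to 0.0854. In form: [[[ax, ay, az], [tx, ty, tz], gripper], ...]. A call has 1 to 12 rows; each row is the pose to reach, as a shift and turn from the pose commanded when the call began, along the tool's axes at that moment; what a row does not reach only later rows make up. A row lasts 1/12 s, in which the tool goes at most 41.7 mm and 7.16 degrees, less where a joint would pass 70% of its speed; a pose out of reach is approached as far as the arm can. A call with a gripper value outside its range is refused whole. The fingers move at their own pace and stop on an object; "squeeze" is the grip in N (left out, the last holds). Time passes only in rows, so rows that repeat a pose let the fingers close. It gives the time, the measured TCP pose, the force and the opening at its end, in the units of the state.
- ctrl.get_obs(): the state, without advancing time (a new reading comes with each control period).
- get_image(name): name is "scene" or "side" or "wrist"; returns the picture (420x560x3 uint8, red, green, blue); there is no depth.
- calibration(name): a dict with "mtx" (3x3 intrinsics, pixels), "origin" and "rotation" of the camera in the world; the wrist camera has in their place "tool_from_camera" (4x4, takes a point from camera to tool coordinates, whose origin is the TCP and whose axes are the tool frame's). Camera axes: x right, y up, looking along -z (the intrinsics and any distortion apply to the point x, -y, -z); pixel columns grow to the right and rows downward; lengths in m; the calibration is good to about 2 mm. A picture is of the moment at which its call begins: read the wrist's pose just before it. calibration takes no time and is no camera call.
- job.finish_job(): hands the job in, once; it reports no verdict.
The state is a dict: "t": time; "q": joint angles; "dq": joint speeds; "effort": joint torques, N m; "tool_pos": TCP position; "tool_rot": TCP orientation; "contact_force": force on the tool from outside, world axes, zero at the start; "wrist_torque": the same for the moment, N m; "opening": finger opening in m.
Only numpy, scipy, OpenCV 4.12 (cv2) and the standard library are available. Lean on these libraries where they do the work, as an engineer would, in place of code of your own. Each camera call takes 0.05 s, during which the arm holds its last target.

## Task

On the craftsman's bench, two clear tubes stand mouth-up in tipping stands: a stout one holding steel balls and a slim one holding dowel pins. Slowly tip the stout tube of balls mouth-down until the first ball rolls to the mouth and rests against the low lip of its rim, stop there with the tube only a little past level (not more than 20 degrees) and leave it so, with no ball spilled. Leave the slim tube as it is.

Things in the scene. Friction and masses are not known exactly. Their poses are not given: they have to be found in the camera images.
- ball_tube (a joint): Tipping angle (rad) of the stout clear tube, 31 mm across: 0 at start, mouth 30 degrees up; 0.524 level; more = mouth down. Stiff pivot 140 mm above the bench, stays where left; about 5 N on the pad moves it. Inside it runs 100 mm back and 115 mm forward of the pivot to a lip 8 mm high; slotted along its top, last 35 mm quite open. Stand cheeks reach 150 mm high, 16 mm ahead of the pivot. Over 3 rad/s is too fast.
- ball_tube_pad (a point): Centre of the top face of the brass press pad (40 mm along the tube, 36 across, 4 thick) on top of the stout tube, between pivot and mouth, free above. Frame turns with the tube: x along the tube to the mouth, y along the pivot axis, z out of the pad. The pivot is at (-60, 0, -28) mm in it. Pressing the pad down tips the mouth down; the lip's inner face is 55 mm ahead along x.
- first_ball: Foremost of three loose steel balls in the stout tube, 24 mm across, 56 g; origin at its centre. At start they lie in a row against the tail, this one nearest the mouth, 100 mm behind the pad point along the tube. Resting against the lip, its centre is about 44 mm ahead of the pad point along the tube's x, 29 mm below it along z. It rolls once the tube is past level.
- pin_tube (a joint): Tipping angle (rad) of the other, slim clear tube, 21 mm across, in a stand of the same kind, holding two dark pins (12 mm across, 36 mm long): 0 at start, to be left alone. The stands are left and right of the bench's middle, either way round, about 0.35 m apart; each has a wooden base 250 x 90 mm with a shallow tray below the mouth.

How it is judged:
At the end, for the whole second after the job is handed in: The first ball rests against the lip at the mouth of the stout tube (its centre 34 to 54 mm ahead of the pad point along the tube, still inside), the tube between level and 20 degrees past level (joint 0.524 to 0.873 rad), both at rest, the tube let go (x of first_ball in the frame of ball_tube_pad between 0.034 and 0.054 m and z of first_ball in the frame of ball_tube_pad between -0.041 and -0.018 m and y of first_ball in the frame of ball_tube_pad between -0.01 and 0.01 m and value of joint ball_tube between 0.524 and 0.873 rad and velocity of joint ball_tube between -0.03 and 0.03 rad/s and linear speed of first_ball below 0.02 m/s); the robot touches nothing.
It fails at once if the first ball leaves the tube (x of first_ball in the frame of ball_tube_pad above 0.066 m or z of first_ball in the frame of ball_tube_pad below -0.06 m or z of first_ball in the frame of ball_tube_pad above 0.02 m).
It fails at once if the tube is whipped over faster than 3 rad/s (velocity of joint ball_tube above 3 rad/s).
It fails at once if the slim tube is tipped by more than 0.1 rad (value of joint pin_tube above 0.1 rad).
It also fails if it takes over 38 s, if anything falls off the work surface, if the arm or the gripper's body presses on something with over 40 N, if the wrist force passes 120 N, or if a joint passes its speed limit or range.

## Working session

There is one attempt and no reset: what is moved stays moved. The work goes in short steps, Python scripts to look and compute and a tool call to move; the robot and the scene stay as the last step left them, time stands still between calls to the robot, and variables do not carry over. Pictures are saved under pics/ and viewed, and the job is handed in when it is done.

Besides the shell and the picture viewer there is one more tool, called by a JSON object that holds its "method" and its "body". jog_arm: Moves the arm, as the interface text tells. Its arguments: {"type":"object","properties":{"deltas":{"type":"array","items":{"type":"array"}},"squeeze":{"type":"number"}},"required":["deltas"]}

```bash
ls; mkdir -p pics
python3 - <<'E'
from station import ctrl,get_image,calibration,job
import cv2
for n in ["scene","side"]:
    cv2.imwrite(f"pics/{n}0.png",get_image(n)[:,:,::-1])
    print(n,calibration(n))
print(calibration("wrist"))
print(ctrl.get_obs())
E
```

```text
pics
scene {'mtx': array([[464.99351403,   0.        , 278.10405629],
       [  0.        , 464.99351403, 209.83159134],
       [  0.        ,   0.        ,   1.        ]]), 'origin': array([ 0.85341798, -0.39168504,  0.68229825]), 'rotation': array([0.77563669, 0.26824633, 0.68049704])}
side {'mtx': array([[480.3612186 ,   0.        , 284.08912914],
       [  0.        , 480.3612186 , 210.19104119],
       [  0.        ,   0.        ,   1.        ]]), 'origin': array([ 0.4110061 , -0.51279787,  0.61705008]), 'rotation': array([ 0.86931584, -0.07524795, -0.21523869])}
{'mtx': array([[305.30272218,   0.        , 283.75265536],
       [  0.        , 305.30272218, 204.98172186],
       [  0.        ,   0.        ,   1.        ]]), 'tool_from_camera': array([[ 9.99999271e-01,  1.16704337e-03,  3.09824440e-04,
        -2.51605542e-04],
       [ 1.20637553e-03, -9.54726880e-01, -2.97481309e-01,
        -7.60878587e-02],
       [-5.13758675e-05,  2.97481466e-01, -9.54727592e-01,
        -1.43502719e-01],
       [ 0.00000000e+00,  0.00000000e+00,  0.00000000e+00,
         1.00000000e+00]])}
{'t': 0.1, 'q': array([-1.37598833e+00,  5.33317180e-02,  1.61418174e+00, -1.03572399e-05,
        1.47601168e+00, -1.18981576e-01]), 'dq': array([-1.64197841e-03,  9.59558919e-05, -2.41169232e-03, -3.88204555e-04,
        3.21756510e-04, -5.42192808e-04]), 'effort': array([ 2.16581925e-04, -3.94904280e+01, -3.71365857e+01, -1.59994679e-04,
        3.92736692e-03, -4.77913282e-07]), 'tool_pos': array([ 0.19281174, -0.5939077 ,  0.23014566]), 'tool_rot': array([-2.54020420e+00,  1.84628196e+00,  2.23634508e-03]), 'contact_force': array([-0.49880435, -0.09943644,  0.56899706]), 'wrist_torque': array([-0.01438305, -0.00979292, -0.01410344]), 'opening': 0.08501212067629738}
```

View pics/scene0.png

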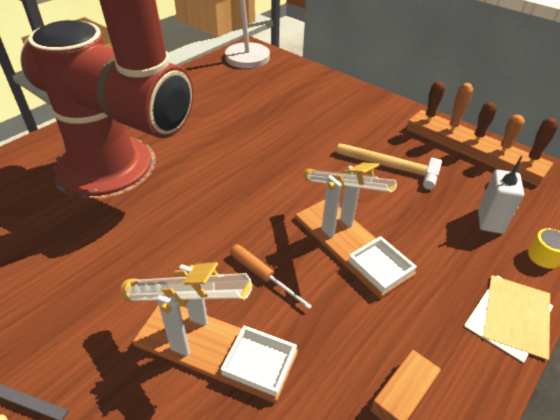

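View pics/side0.png

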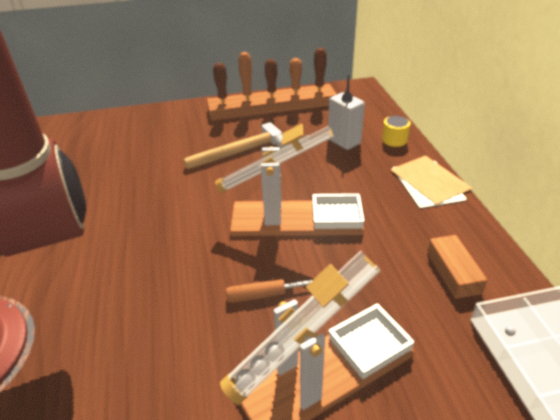

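The nearer stand (at -y; scene pixels about (200,280), side pixels about (310,320)) is the stout tube: three balls show at its tail in the side view. The slim tube is the farther one. Next I'll enlarge the pad and the stand.

Run:
```python
import cv2
a=cv2.imread("pics/scene0.png")[240:380,110:310]; b=cv2.imread("pics/side0.png")[240:420,210:420]
cv2.imwrite("pics/sc_z.png",cv2.resize(a,None,fx=4,fy=4,interpolation=cv2.INTER_CUBIC))
cv2.imwrite("pics/si_z.png",cv2.resize(b,None,fx=3.3,fy=3.3,interpolation=cv2.INTER_CUBIC))
```

```text
(no output)
```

View pics/sc_z.png

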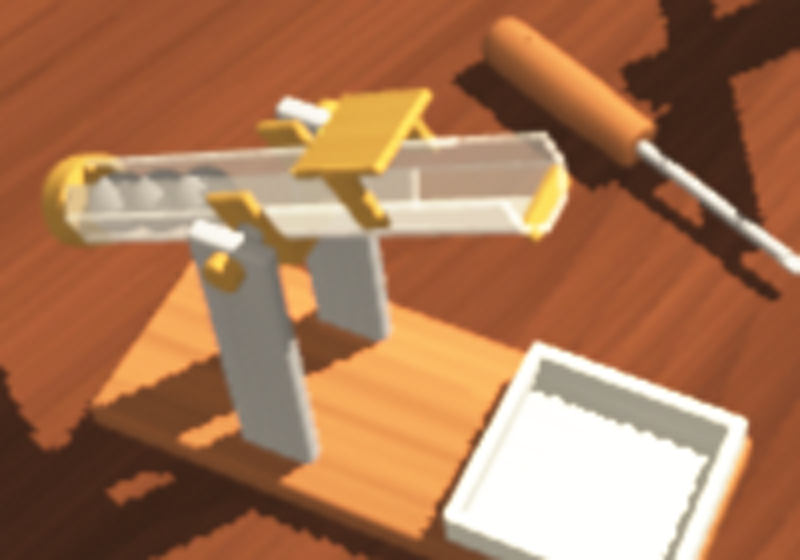

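View pics/si_z.png

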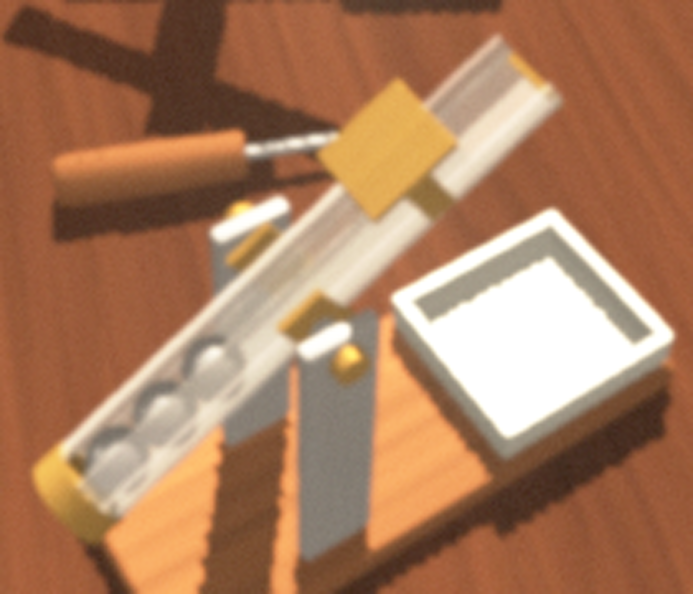

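```bash
cat > h.py <<'E'
import numpy as np,cv2
from scipy.spatial.transform import Rotation as R
from station import calibration
def ray(n,p,c=None):
    c=c or calibration(n); K=np.array(c["mtx"])
    d=np.array([(p[0]-K[0,2])/K[0,0],-(p[1]-K[1,2])/K[1,1],-1])
    r=np.array(c["rotation"]); M=R.from_rotvec(r).as_matrix() if r.shape==(3,) else r
    d=M@d; return np.array(c["origin"]),d/np.linalg.norm(d)
def tri(p,q):
    o1,d1=ray("scene",p);o2,d2=ray("side",q)
    s=np.linalg.lstsq(np.c_[d1,-d2],o2-o1,rcond=None)[0]
    a=o1+s[0]*d1;b=o2+s[1]*d2
    return (a+b)/2,np.linalg.norm(a-b)
E
python3 - <<'E'
from h import *
f=lambda p:(p[0]/4+110-.4,p[1]/4+240-.4); g=lambda p:(p[0]/3.3+210-.4,p[1]/3.3+240-.4)
P={}
for k,a,b in [("MF",(430,89),(400,78)),("TF",(347,91),(318,153)),("TN",(297,166),(375,217)),("MN",(378,170),(458,143)),
  ("knobN",(222,272),(348,363)),("cheekNtopL",(195,225),(300,350)),("cheekNtopR",(243,238),(350,328))]:
    P[k],e=tri(f(a),g(b)); print(k,P[k].round(4),round(e,4))
c=sum(P[k] for k in["MF","TF","TN","MN"])/4
x=P["MF"]+P["MN"]-P["TF"]-P["TN"]; y=P["MF"]+P["TF"]-P["TN"]-P["MN"]
print("c",c,"x",x/2,"y",y/2, "yaw",np.degrees(np.arctan2(x[1],x[0])),np.degrees(np.arctan2(-y[0],y[1])),"pitch",np.degrees(np.arctan2(x[2],np.hypot(x[0],x[1]))))
# base corners on z? tray
E
```

```text
MF [ 0.5413 -0.1395  0.2039] 0.001
TF [ 0.5084 -0.1494  0.1843] 0.0022
TN [ 0.5201 -0.1819  0.1845] 0.0021
MN [ 0.5521 -0.1727  0.2026] 0.0005
knobN [ 0.5047 -0.2086  0.1401] 0.0005
cheekNtopL [ 0.4884 -0.2054  0.1488] 0.0006
cheekNtopR [ 0.5068 -0.2     0.1503] 0.0025
c [ 0.53045807 -0.16087197  0.19382601] x [0.03247718 0.00952742 0.01881252] y [-0.0112487   0.03289079  0.00052738] yaw 16.349442543364347 18.88076710896997 pitch 29.06661188968826
```

```bash
cat >> h.py <<'E'
yaw=np.radians(17.5); D=np.array([np.cos(yaw),np.sin(yaw),0])
PIV=np.array([0.5305,-0.1609,0])-0.038*D
def at(h,z): return PIV+h*D+np.array([0,0,z])
def tool(o,P): return R.from_rotvec(o["tool_rot"]).inv().apply(P-o["tool_pos"])
E
python3 - <<'E'
from h import *
from station import ctrl
o=ctrl.get_obs(); print(R.from_rotvec(o["tool_rot"]).as_matrix().round(3)); print(PIV)
print(tool(o,o["tool_pos"]+[0,0,.06]),tool(o,at(.027,.26)))
E
```

```text
[[ 0.309 -0.951 -0.   ]
 [-0.951 -0.309  0.002]
 [-0.002 -0.    -1.   ]]
[ 0.49425876 -0.17232682  0.        ]
[-1.15202592e-04 -1.31491016e-05 -5.99998880e-02] [-0.3077797  -0.44386081 -0.02916617]
```

{"method": "jog_arm", "body": {"deltas": [[[0,0,0],[0,0,-0.03],0],[[0,0,0],[-0.02,-0.03,-0.05],0],[[0,0,0],[-0.308,-0.444,-0.05],0],[[0,0,0],[-0.308,-0.444,-0.05],0],[[0,0,0],[-0.308,-0.444,-0.05],0],[[0,0,0],[-0.308,-0.444,-0.05],0],[[0,0,0],[-0.308,-0.444,-0.05],0],[[0,0,0],[-0.308,-0.444,-0.05],0],[[0,0,0],[-0.308,-0.444,-0.05],0],[[0,0,0],[-0.308,-0.444,-0.05],0],[[0,0,0],[-0.308,-0.444,-0.05],0],[[0,0,0],[-0.308,-0.444,-0.05],0]]}}

```text
t: 1.1
tool_pos: [0.4678, -0.2322, 0.2809]
tool_rot: [2.541, -1.847, -0.0]
contact_force: [0.2, -0.7, -0.8]
opening: -0.0
```

Run:
```python
from h import *
from station import ctrl
o=ctrl.get_obs(); print(o["tool_pos"],tool(o,at(.027,.25)))
```

```text
[ 0.46781073 -0.23224676  0.28094794] [-0.04860612 -0.07065194  0.03094348]
```

{"method": "jog_arm", "body": {"deltas": [[[0,0,0],[-0.024,-0.035,0.01],0],[[0,0,0],[-0.048,-0.07,0.02],0],[[0,0,0],[-0.048,-0.07,0.03],0],[[0,0,0],[-0.048,-0.07,0.03],0],[[0,0,0],[-0.048,-0.07,0.03],0]]}}

```text
t: 1.52
tool_pos: [0.5182, -0.1668, 0.25]
tool_rot: [2.541, -1.845, -0.004]
contact_force: [0.7, -0.4, -0.1]
opening: -0.0002
```

Run:
```python
from h import *
from station import ctrl,get_image
o=ctrl.get_obs(); print(o["t"],o["tool_pos"],o["contact_force"],tool(o,at(.027,.25)))
for n in ["scene","side","wrist"]:
    im=get_image(n)[:,:,::-1]
    cv2.imwrite(f"pics/{n}1.png",im)
```

```text
1.5167 [ 0.51820312 -0.16678878  0.25000398] [ 0.67437998 -0.44139714 -0.07210857] [-1.89578541e-03 -2.51580377e-03  5.59393025e-07]
```

View pics/side1.png

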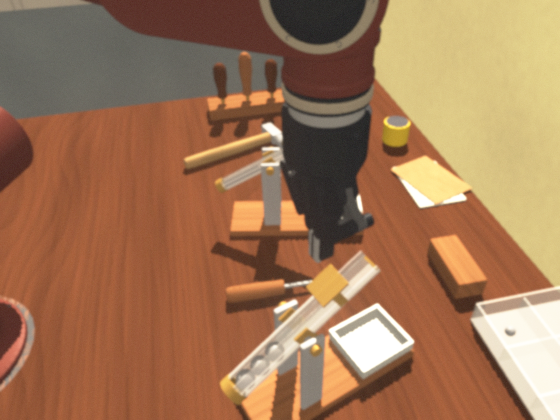

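View pics/scene1.png

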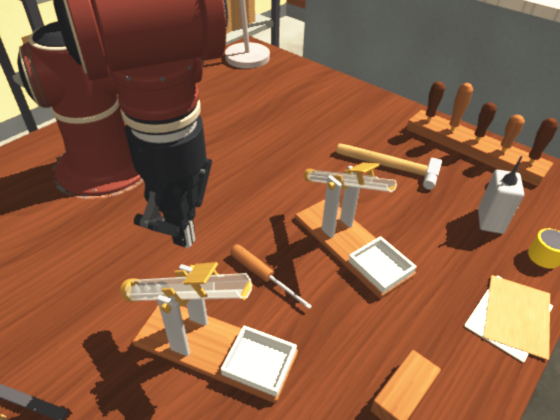

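View pics/wrist1.png

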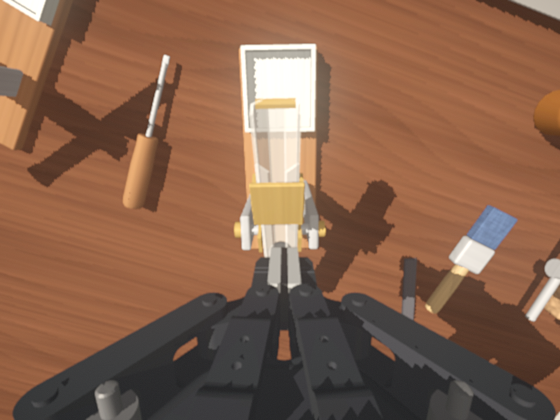

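The wrist view shows the fingers in line with the tube. The pad is at columns 251–303, about 7 px (4 mm) to the left of the fingers. I'll correct that and come down close to the pad.

{"method": "jog_arm", "body": {"deltas": [[[0,0,0],[-0.002,-0.001,0.015],0],[[0,0,0],[-0.004,-0.001,0.03],0],[[0,0,0],[-0.004,-0.001,0.042],0],[[0,0,0],[-0.004,-0.001,0.048],0],[[0,0,0],[-0.004,-0.001,0.05],0],[[0,0,0],[-0.004,-0.001,0.05],0]]}}

```text
t: 2.17
tool_pos: [0.5183, -0.1634, 0.201]
tool_rot: [2.54, -1.848, -0.001]
contact_force: [0.7, 0.0, -0.7]
opening: -0.0003
```

Run:
```python
from h import *
from station import ctrl,get_image
o=ctrl.get_obs(); print(o["t"],o["tool_pos"],o["contact_force"],tool(o,at(.027,.2)))
a=get_image("scene")[240:380,110:310,::-1];b=get_image("side")[220:400,210:420,::-1]
cv2.imwrite("pics/sc2.png",cv2.resize(a,None,fx=4,fy=4)); cv2.imwrite("pics/si2.png",cv2.resize(b,None,fx=3.3,fy=3.3))
```

```text
2.1667 [ 0.51834301 -0.1633743   0.20104957] [ 0.71119169  0.03652409 -0.68219953] [ 0.00130622 -0.00132916  0.00104847]
```

View pics/sc2.png

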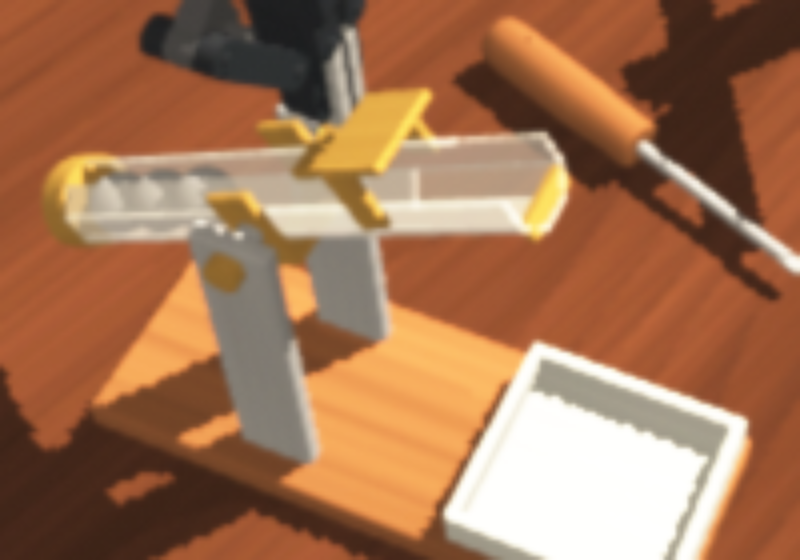

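View pics/si2.png

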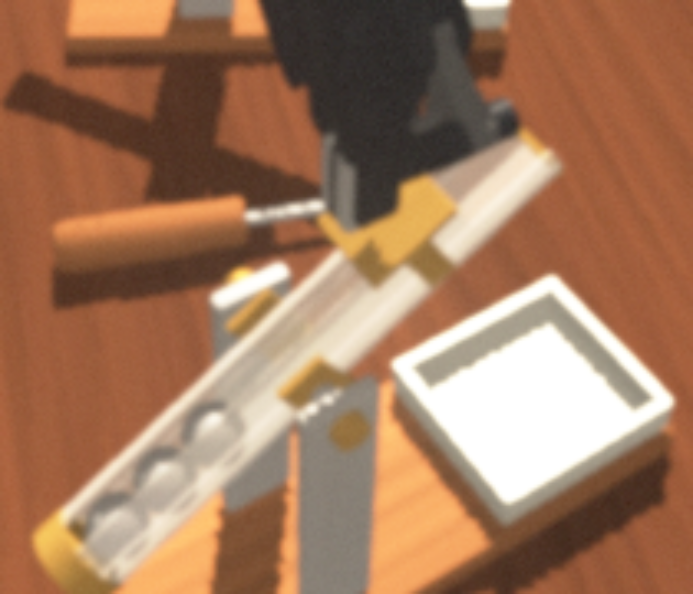

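{"method": "jog_arm", "body": {"deltas": [[[0,0,0],[0.001,-0.001,0.003],0],[[0,0,0],[0.001,-0.001,0.005],0],[[0,0,0],[0.001,-0.001,0.006],0],[[0,0,0],[0.001,-0.002,0.007],0],[[0,0,0],[0.001,-0.003,0.008],0],[[0,0,0],[0.001,-0.004,0.009],0],[[0,0,0],[0.001,-0.006,0.01],0],[[0,0,0],[0.001,-0.007,0.011],0],[[0,0,0],[0.001,-0.008,0.012],0],[[0,0,0],[0.001,-0.01,0.013],0],[[0,0,0],[0.001,-0.011,0.0137],0],[[0,0,0],[0.001,-0.011,0.0137],0]]}}

```text
t: 3.27
tool_pos: [0.5291, -0.1605, 0.1873]
tool_rot: [2.541, -1.846, -0.001]
contact_force: [-4.7, -0.4, 3.2]
opening: 0.0001
```

```bash
cat > snap.py <<'E'
import sys
from h import *
from station import ctrl,get_image
k=sys.argv[1]
o=ctrl.get_obs(); print(o["t"],o["tool_pos"],o["contact_force"], "h",(o["tool_pos"]-PIV)@D)
a=get_image("scene")[240:380,110:310,::-1];b=get_image("side")[220:400,210:420,::-1]
cv2.imwrite(f"pics/c{k}.png",np.hstack([cv2.resize(a,(400,280),interpolation=3),cv2.resize(b,(327,280),interpolation=3)]))
cv2.imwrite(f"pics/sc{k}.png",cv2.resize(a,None,fx=4,fy=4,interpolation=3)); cv2.imwrite(f"pics/si{k}.png",cv2.resize(b,None,fx=3.3,fy=3.3,interpolation=3))
E
python3 snap.py 3
```

```text
3.2667 [ 0.52910647 -0.16052031  0.18732244] [-4.70628789 -0.39135088  3.23576972] h 0.03678514496167176
```

View pics/sc3.png

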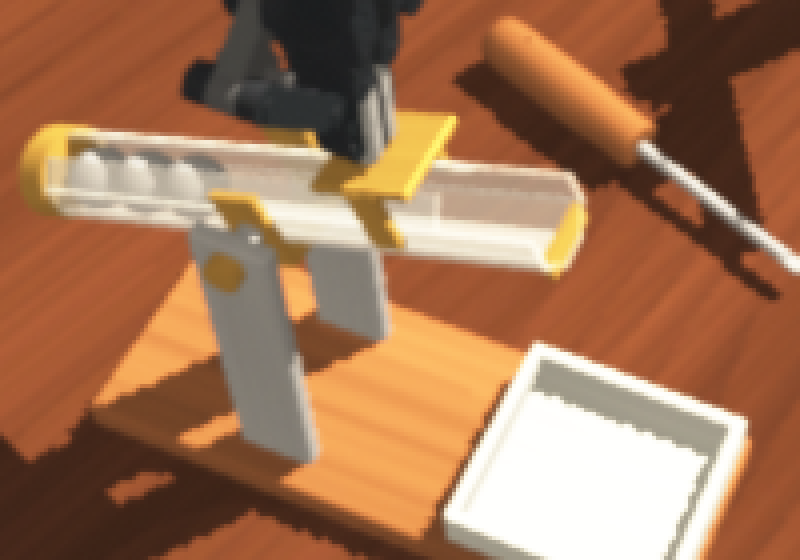

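The tube is turning with the finger on its pad, and the balls are still at the tail. I'll go on to about 5° short of level.

{"method": "jog_arm", "body": {"deltas": [[[0,0,0],[0,-0.001,0.001],0],[[0,0,0],[0,-0.0025,0.002],0],[[0,0,0],[0,-0.004,0.0035],0],[[0,0,0],[0,-0.005,0.0045],0],[[0,0,0],[0,-0.0065,0.006],0],[[0,0,0],[0,-0.008,0.0075],0],[[0,0,0],[0,-0.009,0.0085],0],[[0,0,0],[0,-0.0105,0.01],0],[[0,0,0],[0,-0.012,0.0115],0],[[0,0,0],[0,-0.013,0.0125],0],[[0,0,0],[0,-0.014,0.0138],0],[[0,0,0],[0,-0.014,0.0138],0]]}}

```text
t: 4.37
tool_pos: [0.5432, -0.1562, 0.1739]
tool_rot: [-2.541, 1.847, -0.002]
contact_force: [-2.7, -1.9, 3.7]
opening: 0.0003
```

```bash
python3 snap.py 4
```

```text
4.3667 [ 0.54322932 -0.15623261  0.17385939] [-2.67402755 -1.8833444   3.74043359] h 0.051543679952743914
```

View pics/sc4.png

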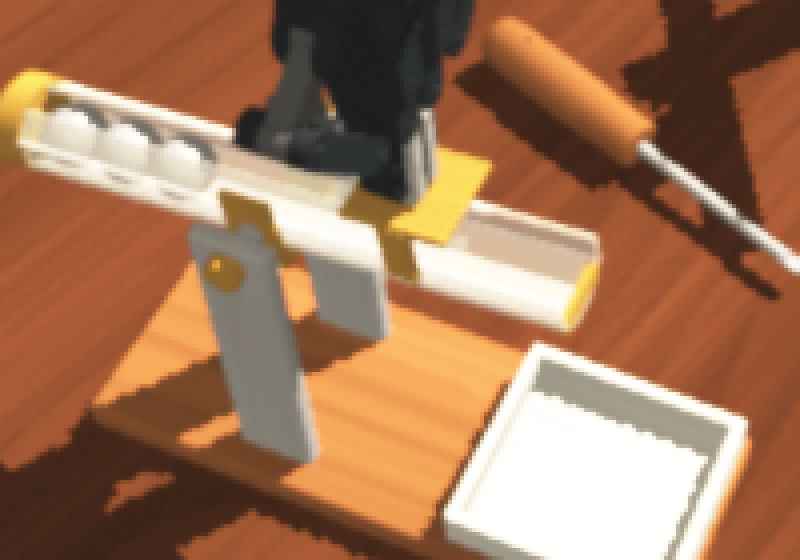

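View pics/si4.png

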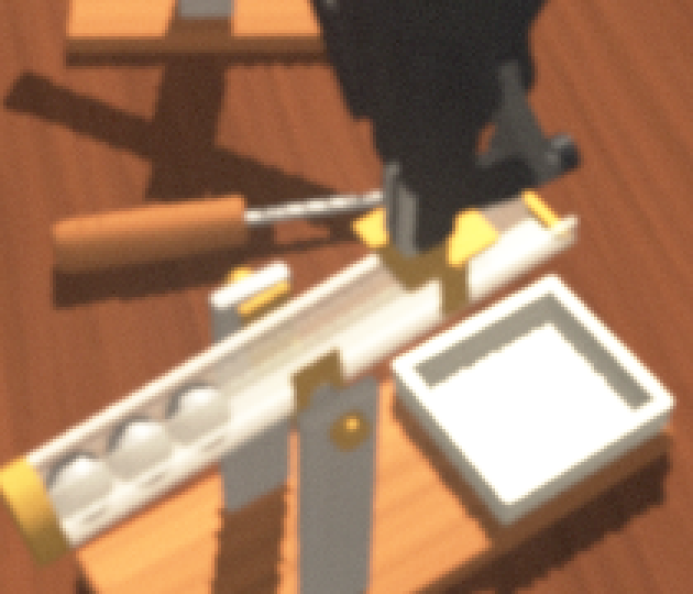

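```bash
cat >> h.py <<'E'
def tz(a,b): return tri((a[0]/4+109.6,a[1]/4+239.6),(b[0]/3.3+209.6,b[1]/3.3+219.6))
E
python3 - <<'E'
from h import *
A,e=tz((188,162),(200,414));B,f=tz((72,132),(82,486))
M,g=tz((599,263),(567,204+10));
print(A,e,B,f,M,g)
d=A-B; print(np.degrees(np.arctan2(d[2],np.hypot(d[0],d[1]))),np.linalg.norm(d))
E
```

```text
[ 0.45607604 -0.1860014   0.13524213] 0.0019617101657502865 [ 0.41142942 -0.20423879  0.13335896] 0.0006455829719638757 [ 0.6085858  -0.13457575  0.15211663] 0.015146200293135388
2.2361162768080742 0.048264572371870505
```

{"method": "jog_arm", "body": {"deltas": [[[0,0,0],[0,-0.0005,0.0004],0],[[0,0,0],[0,-0.001,0.0008],0],[[0,0,0],[0,-0.0015,0.0012],0],[[0,0,0],[0,-0.002,0.0016],0],[[0,0,0],[0,-0.0025,0.002],0],[[0,0,0],[0,-0.003,0.0024],0],[[0,0,0],[0,-0.0035,0.0028],0],[[0,0,0],[0,-0.004,0.0032],0],[[0,0,0],[0,-0.0045,0.0036],0],[[0,0,0],[0,-0.005,0.004],0],[[0,0,0],[0,-0.005,0.004],0]]}}

```text
t: 5.38
tool_pos: [0.5476, -0.1544, 0.1697]
tool_rot: [-2.541, 1.847, 0.0]
contact_force: [-4.0, -1.0, 4.3]
opening: 0.0001
```

```bash
python3 snap.py 5
```

```text
5.3833 [ 0.54763375 -0.1544333   0.16968696] [-3.98516522 -1.04089237  4.30480797] h 0.05628531822860703
```

View pics/sc5.png

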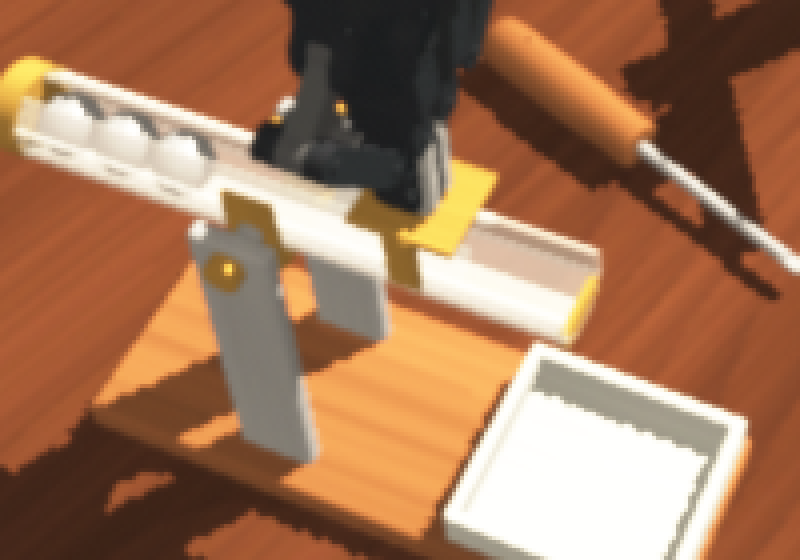

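View pics/si5.png

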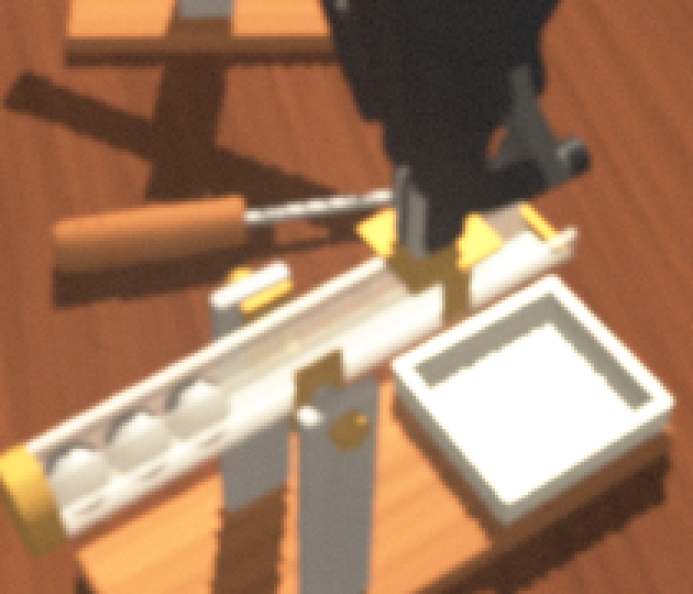

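Balls are still at the tail and the tube is nearly level. From here I'll take small steps with a look after each.

{"method": "jog_arm", "body": {"deltas": [[[0,0,0],[0,0,0.0003],0],[[0,0,0],[0,0,0.0006],0],[[0,0,0],[0,0,0.0009],0],[[0,0,0],[0,0,0.0012],0],[[0,0,0],[0,0,0.0012],0],[[0,0,0],[0,0,0.0012],0]]}}

```text
t: 5.98
tool_pos: [0.5479, -0.1544, 0.169]
tool_rot: [-2.541, 1.846, -0.001]
contact_force: [-3.1, -0.8, 4.8]
opening: -0.0002
```

```bash
python3 snap.py 6
```

```text
5.9833 [ 0.54791761 -0.15435769  0.16897148] [-3.11312697 -0.78526604  4.76141236] h 0.05657878262942132
```

View pics/sc6.png

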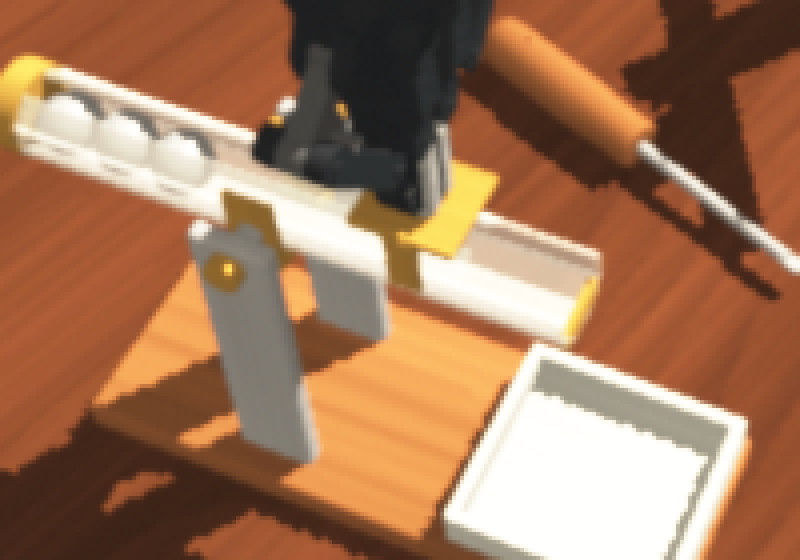

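View pics/si6.png

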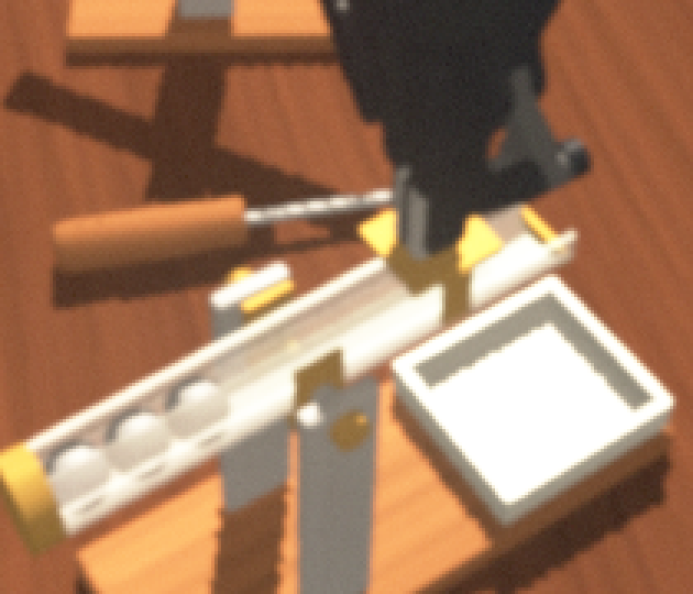

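{"method": "jog_arm", "body": {"deltas": [[[0,0,0],[0,0,0.0003],0],[[0,0,0],[0,0,0.0006],0],[[0,0,0],[0,0,0.0009],0],[[0,0,0],[0,0,0.001],0],[[0,0,0],[0,0,0.001],0],[[0,0,0],[0,0,0.001],0]]}}

```text
t: 6.58
tool_pos: [0.5482, -0.1543, 0.1683]
tool_rot: [-2.54, 1.846, -0.002]
contact_force: [-1.3, 0.1, 6.8]
opening: -0.0003
```

```bash
python3 snap.py 7
```

```text
6.5833 [ 0.54819296 -0.15428849  0.16828451] [-1.31710691  0.11047027  6.79780951] h 0.05686219272606806
```

View pics/sc7.png

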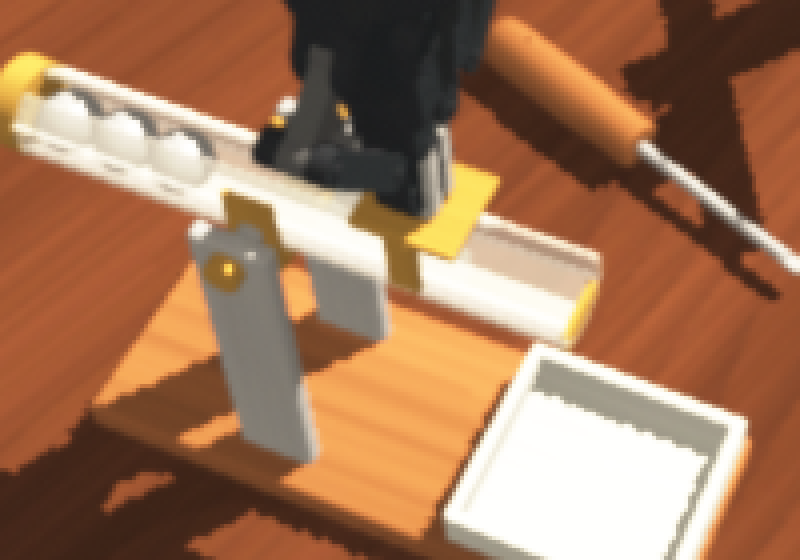

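The force has risen to 6.8 N and the forward component has dropped, so the finger is now flat on the pad and the tube is about level. One more millimetre.

{"method": "jog_arm", "body": {"deltas": [[[0,0,0],[0,0,0.0003],0],[[0,0,0],[0,0,0.0006],0],[[0,0,0],[0,0,0.0009],0],[[0,0,0],[0,0,0.001],0],[[0,0,0],[0,0,0.001],0],[[0,0,0],[0,0,0.001],0]]}}

```text
t: 7.18
tool_pos: [0.5485, -0.1542, 0.1677]
tool_rot: [-2.54, 1.846, -0.003]
contact_force: [-2.1, 0.5, 7.5]
opening: -0.0001
```

```bash
python3 snap.py 8
```

```text
7.1833 [ 0.54845914 -0.15419021  0.16765284] [-2.10160005  0.54779533  7.4773275 ] h 0.0571456120158915
```

View pics/sc8.png

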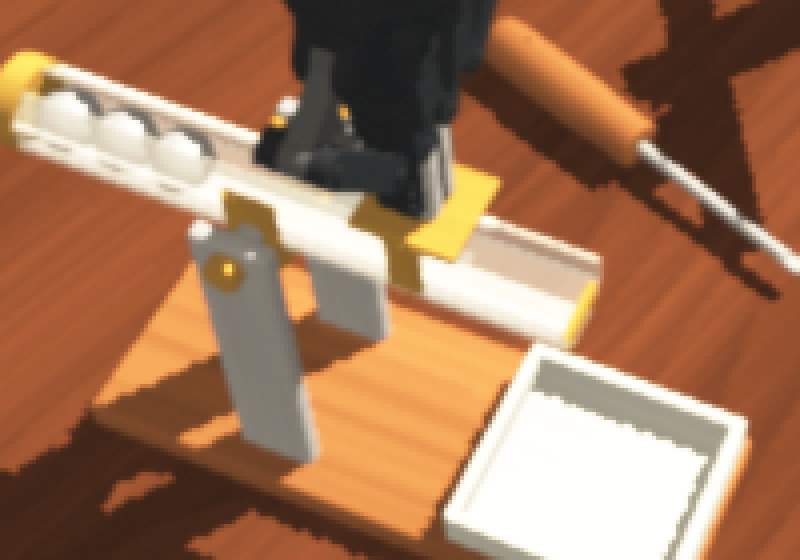

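{"method": "jog_arm", "body": {"deltas": [[[0,0,0],[0,0,0.0003],0],[[0,0,0],[0,0,0.0006],0],[[0,0,0],[0,0,0.0009],0],[[0,0,0],[0,0,0.0012],0],[[0,0,0],[0,0,0.0012],0],[[0,0,0],[0,0,0.0012],0],[[0,0,0],[0,0,0.0012],0],[[0,0,0],[0,0,0.0012],0]]}}

```text
t: 7.95
tool_pos: [0.5489, -0.1541, 0.1668]
tool_rot: [-2.539, 1.845, -0.004]
contact_force: [-2.0, 1.3, 7.6]
opening: 0.0001
```

```bash
python3 snap.py 9
```

```text
7.95 [ 0.54888794 -0.15408107  0.16681977] [-2.00134198  1.29823836  7.55250363] h 0.057587381930173036
```

View pics/sc9.png

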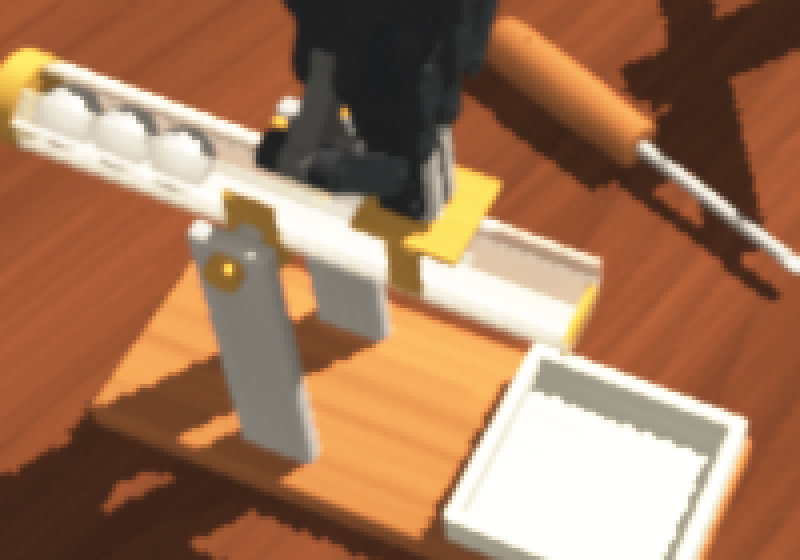

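{"method": "jog_arm", "body": {"deltas": [[[0,0,0],[0,0,0.0003],0],[[0,0,0],[0,0,0.0006],0],[[0,0,0],[0,0,0.0009],0],[[0,0,0],[0,0,0.001],0],[[0,0,0],[0,0,0.001],0],[[0,0,0],[0,0,0.001],0],[[0,0,0],[0,0,0.001],0],[[0,0,0],[0,0,0.001],0]]}}

```text
t: 8.72
tool_pos: [0.5492, -0.154, 0.1661]
tool_rot: [-2.539, 1.845, -0.005]
contact_force: [-0.7, 2.0, 8.5]
opening: -0.0003
```

```bash
python3 snap.py 10
```

```text
8.7167 [ 0.54918201 -0.15400173  0.16608944] [-0.66242158  1.97910696  8.46977906] h 0.057891699228965136
```

View pics/sc10.png

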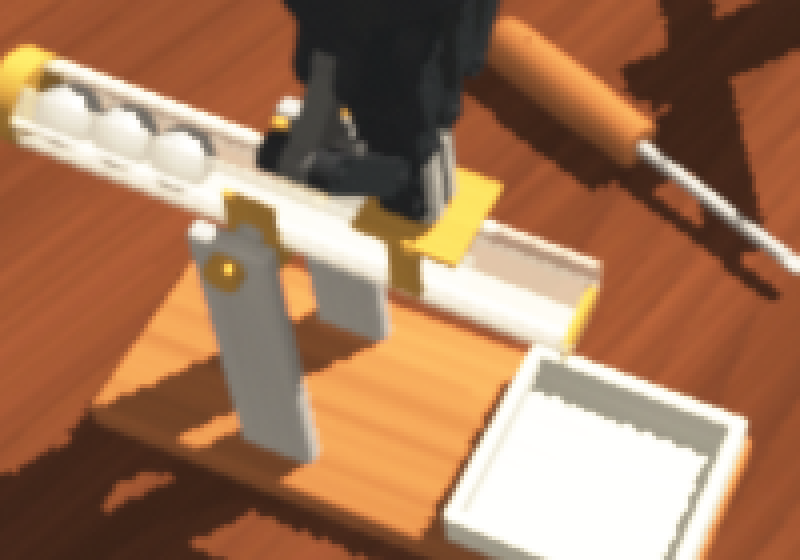

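View pics/si10.png

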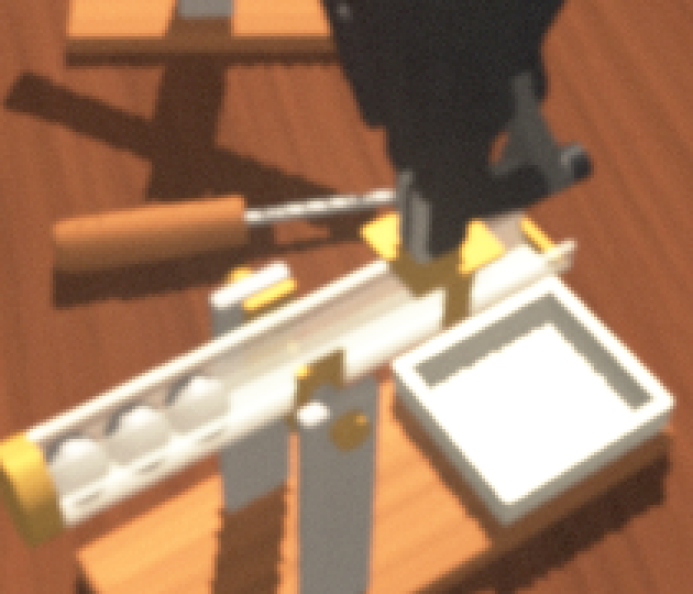

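{"method": "jog_arm", "body": {"deltas": [[[0,0,0],[0,0,0.0003],0],[[0,0,0],[0,0,0.0006],0],[[0,0,0],[0,0,0.0009],0],[[0,0,0],[0,0,0.001],0],[[0,0,0],[0,0,0.001],0],[[0,0,0],[0,0,0.001],0],[[0,0,0],[0,0,0.001],0],[[0,0,0],[0,0,0.001],0]]}}

```text
t: 9.48
tool_pos: [0.5495, -0.1539, 0.1654]
tool_rot: [-2.538, 1.844, -0.006]
contact_force: [0.5, 2.6, 8.4]
opening: -0.0
```

```bash
python3 snap.py 11
```

```text
9.4833 [ 0.54951959 -0.15388298  0.16536366] [0.51910492 2.64934433 8.3518715 ] h 0.0582493656344067
```

View pics/sc11.png

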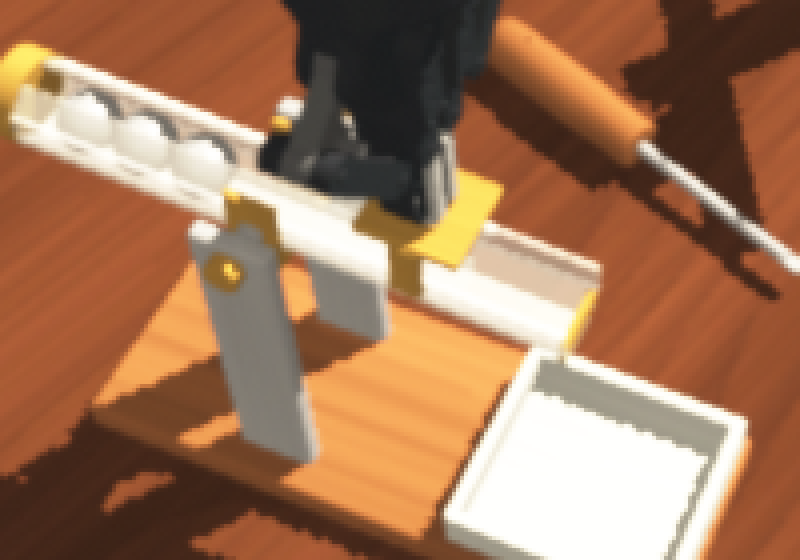

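The balls have started to roll: the first ball has moved from column 180 to 205 in the enlarged view. I'll hold the pose and wait.

{"method": "jog_arm", "body": {"deltas": [[[0,0,0],[0,0,0],0],[[0,0,0],[0,0,0],0],[[0,0,0],[0,0,0],0],[[0,0,0],[0,0,0],0],[[0,0,0],[0,0,0],0],[[0,0,0],[0,0,0],0],[[0,0,0],[0,0,0],0],[[0,0,0],[0,0,0],0],[[0,0,0],[0,0,0],0],[[0,0,0],[0,0,0],0],[[0,0,0],[0,0,0],0],[[0,0,0],[0,0,0],0]]}}

```text
t: 10.58
tool_pos: [0.5496, -0.1538, 0.1651]
tool_rot: [-2.538, 1.844, -0.006]
contact_force: [1.2, 1.8, 7.3]
opening: 0.0001
```

```bash
python3 snap.py 12
```

```text
10.5833 [ 0.54961188 -0.15383568  0.16513988] [1.18468097 1.84268014 7.34172564] h 0.05835160639289429
```

View pics/sc12.png

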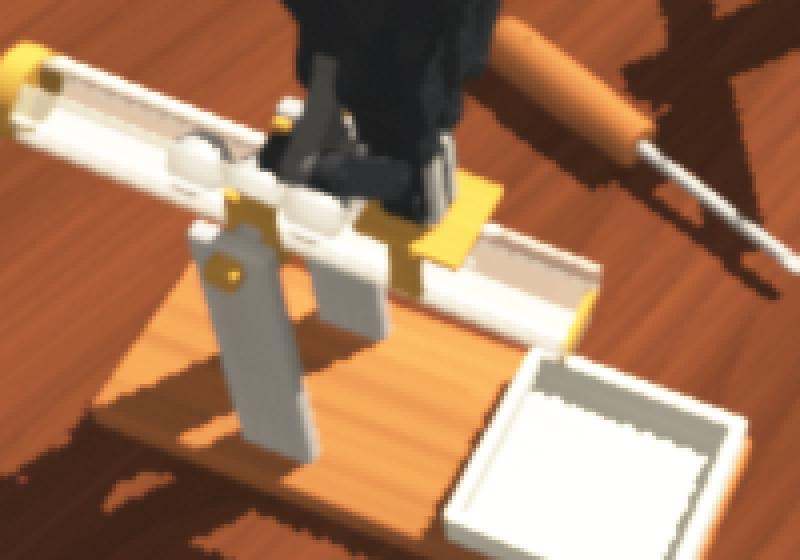

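View pics/si12.png

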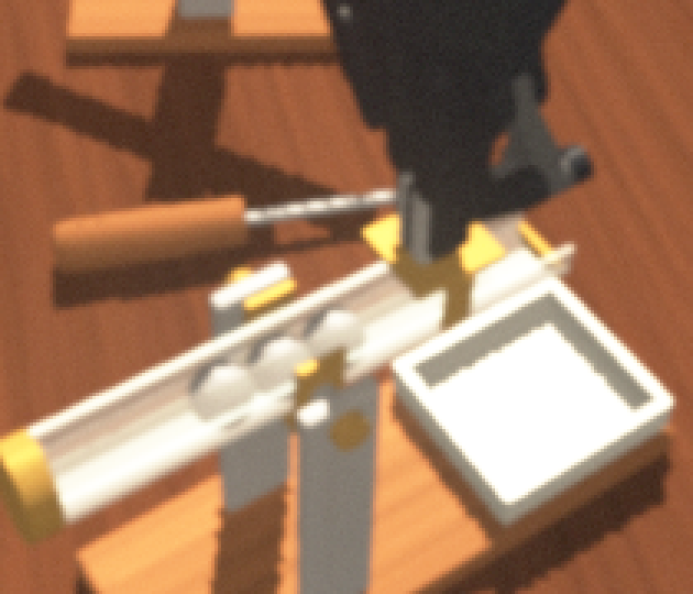

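Rolling slowly, about 50 mm/s. I'll keep holding.

{"method": "jog_arm", "body": {"deltas": [[[0,0,0],[0,0,0],0],[[0,0,0],[0,0,0],0],[[0,0,0],[0,0,0],0],[[0,0,0],[0,0,0],0],[[0,0,0],[0,0,0],0],[[0,0,0],[0,0,0],0],[[0,0,0],[0,0,0],0],[[0,0,0],[0,0,0],0],[[0,0,0],[0,0,0],0],[[0,0,0],[0,0,0],0],[[0,0,0],[0,0,0],0],[[0,0,0],[0,0,0],0]]}}

```text
t: 11.68
tool_pos: [0.5498, -0.1538, 0.1648]
tool_rot: [-2.538, 1.844, -0.007]
contact_force: [2.9, 1.7, 5.7]
opening: -0.0002
```

{"method": "jog_arm", "body": {"deltas": [[[0,0,0],[0,0,0],0],[[0,0,0],[0,0,0],0],[[0,0,0],[0,0,0],0],[[0,0,0],[0,0,0],0],[[0,0,0],[0,0,0],0],[[0,0,0],[0,0,0],0],[[0,0,0],[0,0,0],0],[[0,0,0],[0,0,0],0],[[0,0,0],[0,0,0],0],[[0,0,0],[0,0,0],0],[[0,0,0],[0,0,0],0],[[0,0,0],[0,0,0],0]]}}

```text
t: 12.68
tool_pos: [0.5498, -0.1538, 0.1646]
tool_rot: [-2.538, 1.844, -0.007]
contact_force: [2.7, 1.8, 5.4]
opening: 0.0001
```

```bash
python3 snap.py 13
```

```text
12.6833 [ 0.54977842 -0.15378047  0.16464284] [2.65934379 1.79449866 5.35225559] h 0.05852704535768871
```

View pics/sc13.png

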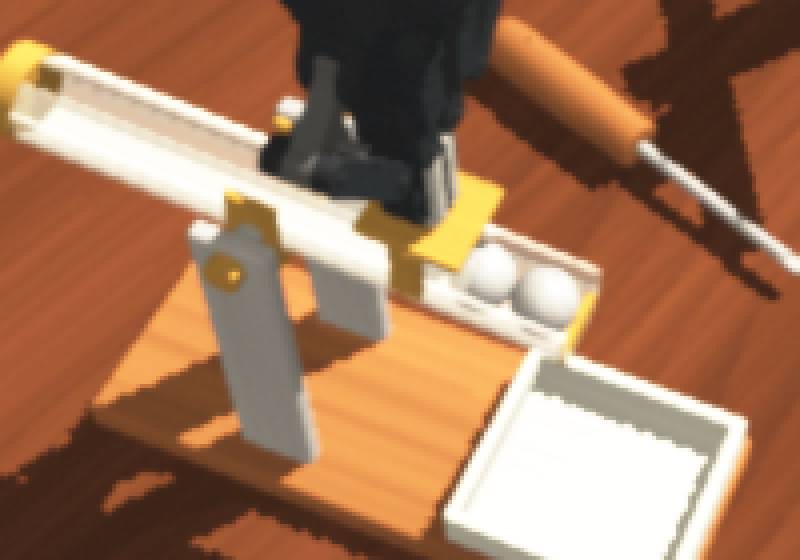

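View pics/si13.png

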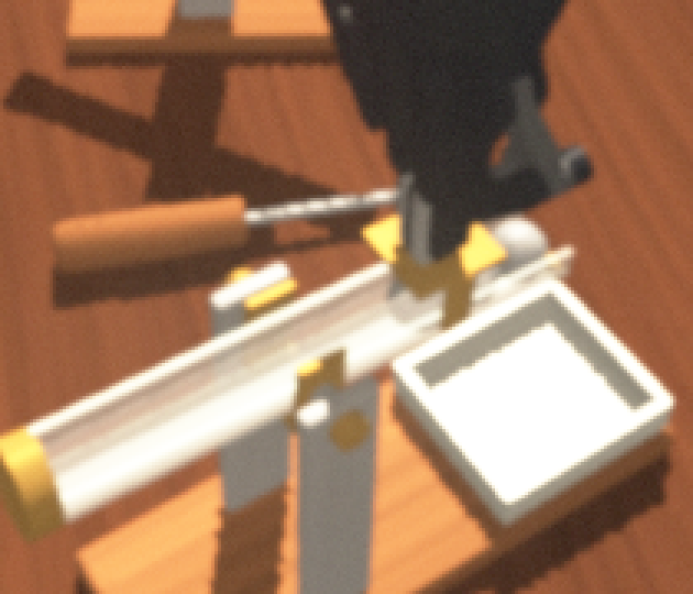

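The balls are at the lip. I'll press another 2 mm, slowly, for margin past level (the limit is 20°), then lift straight off.

{"method": "jog_arm", "body": {"deltas": [[[0,0,0],[0,0,0.0002],0],[[0,0,0],[0,0,0.0004],0],[[0,0,0],[0,0,0.0006],0],[[0,0,0],[0,0,0.0008],0],[[0,0,0],[0,0,0.001],0],[[0,0,0],[0,0,0.0012],0],[[0,0,0],[0,0,0.0014],0],[[0,0,0],[0,0,0.0016],0],[[0,0,0],[0,0,0.0018],0],[[0,0,0],[0,0,0.002],0],[[0,0,0],[0,0,0.002],0],[[0,0,0],[0,0,0.002],0]]}}

```text
t: 13.78
tool_pos: [0.5503, -0.1536, 0.163]
tool_rot: [-2.537, 1.843, -0.008]
contact_force: [4.9, 2.7, 5.9]
opening: 0.0001
```

{"method": "jog_arm", "body": {"deltas": [[[0,0,0],[0,0,0],0],[[0,0,0],[0,0,-0.001],0],[[0,0,0],[0,0,-0.003],0],[[0,0,0],[0,0,-0.006],0],[[0,0,0],[0,0,-0.015],0],[[0,0,0],[0,0,-0.03],0],[[0,0,0],[0,0,-0.06],0],[[0,0,0],[0,0,-0.09],0],[[0,0,0],[0,0,-0.12],0],[[0,0,0],[0,0,-0.14],0],[[0,0,0],[0,0,-0.14],0],[[0,0,0],[0,0,-0.14],0]]}}

```text
t: 14.78
tool_pos: [0.5479, -0.1549, 0.303]
tool_rot: [-2.541, 1.847, -0.004]
contact_force: [-0.3, -0.1, -1.1]
opening: 0.0002
```

```bash
python3 snap.py 14
```

```text
14.7833 [ 0.54787059 -0.15489054  0.30299188] [-0.31149398 -0.08538856 -1.08382074] h 0.0563736995071245
```

View pics/sc14.png

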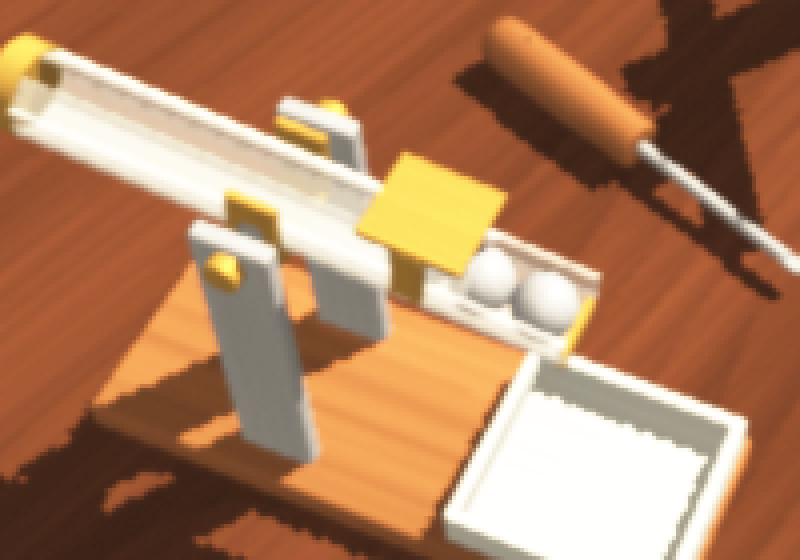

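View pics/si14.png

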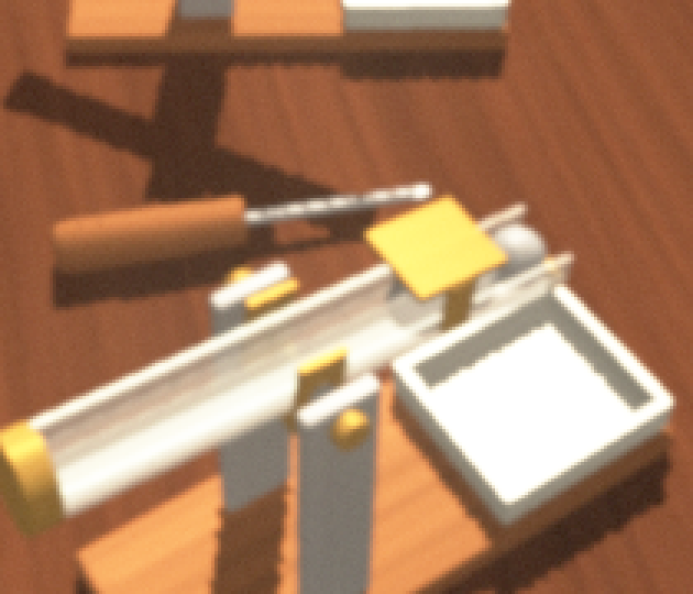

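Run:
```python
from h import *
P={}
for k,a,b in [("MF",(506,193),(446,197)),("TF",(403,152),(366,238)),("TN",(357,232),(418,296)),("MN",(462,272),(508,256)),("ball",(549,300),(519,247))]:
    P[k],e=tz(a,b); print(k,P[k].round(4),round(e,4))
c=sum(P[k] for k in["MF","TF","TN","MN"])/4
x=P["MF"]+P["MN"]-P["TF"]-P["TN"]; x/=np.linalg.norm(x)
print("c",c,"tilt",np.degrees(np.arcsin(x[2])),"ball x",(P["ball"]-c)@x,"dz",P["ball"][2]-c[2])
d=(c-PIV); h=d@D; print("angle from centre",np.degrees(np.arctan2(d[2]-.14,h)-np.arctan2(28,60)),h)
```

```text
MF [ 0.5645 -0.13    0.1587] 0.0003
TF [ 0.5282 -0.1442  0.1626] 0.0022
TN [ 0.5395 -0.1753  0.1613] 0.0011
MN [ 0.5771 -0.1636  0.1601] 0.0008
ball [ 0.5929 -0.1394  0.1324] 0.0004
c [ 0.5523376  -0.15328322  0.16064303] tilt -3.686785183443154 ball x 0.04459632738877531 dz -0.028250662825866496
angle from centre -6.353940608050283 0.061117303649268165
```

Run:
```python
from station import ctrl,get_image
import cv2,numpy as np
a=get_image("scene")[:,:,::-1]; cv2.imwrite("pics/fin.png",a)
s0=cv2.imread("pics/scene0.png"); d=lambda r:np.abs(r(a).astype(int)-r(s0)).mean()
print("slim region diff",d(lambda m:m[150:300,295:415]))
z=cv2.resize(a[240:380,110:310],None,fx=4,fy=4,interpolation=3); p=cv2.imread("pics/sc14.png")
print("ball region diff vs previous",np.abs(z.astype(int)-p)[220:360,440:620].mean()); print(ctrl.get_obs()["t"])
```

```text
slim region diff 0.831037037037037
ball region diff vs previous 0.24931216931216932
14.9333
```

View pics/fin.png

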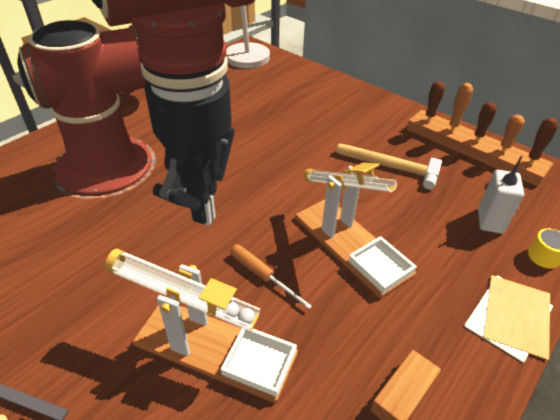

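The first ball rests at the lip (about pixel (247,315)), the gripper is clear of everything, and the slim tube is unchanged. Handing the job in.

```bash
python3 -c "
from station import job
print(job.finish_job())"
```

```text
the job is handed in; nothing more can be done
None
```

I pressed the stout tube's pad down slowly with the closed fingers until the balls began to roll. I held it there until the first ball reached the lip, pressed 2 mm further for margin, lifted clear, and handed the job in at about 15 s.

Last checks, all from camera pictures:
- **Tube angle:** the tube is past level by 3.7° from the pad corners, but 6.4° from the pad centre's position relative to the pivot. The two disagree by about 2.7°, and both are inside the 0–20° window.
- **First ball:** it sits about 44.6 mm ahead of the pad point, against an expected 44 mm. It did not move between the last two pictures, taken about 0.1 s apart.
- **Balls:** two are visible at the mouth and the third is partly hidden under the pad; the tray is empty, so none spilled.
- **Slim tube:** the picture around it is practically unchanged from the start.
- **Robot:** the gripper was about 14 cm above the pad, and the force reading was about 1 N, as in free air.

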